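Tap the jammed sample flask so its bearing balls run out

ROBOT

A 6-joint arm with a two-finger parallel gripper is mounted at the origin on the work surface. World frame = base frame: x ahead of the robot, y to its left, z up, the work surface at z = 0. Lengths are in mm, angles in rad, forces in N, time in s.
With the tool pointing down it reaches from about 275 to 975 mm from the base axis. Payload 8.4 kg.
Tool frame: the origin (TCP) lies on the centre line of the jaws, within the pads' length; the fingertips stand 19 mm ahead of it and the grasp point (between the pads) is the TCP; z points along the fingers, x is the direction in which the jaws open and shut, and the axes are right-handed (so a half turn about z gives the same grasp; the last joint's range is limited). The gripper opens to 92 mm and grips with 3 to 60 N. Pads are 20 mm wide; open, the fingers measure 128 mm over their backs; the gripper's body (75 mm by 189 mm) begins 69 mm behind the grasp point.
Start: joints at [-1.113, 0.353, 1.633, -0, 1.155, -0.002], TCP at [277.355, -560.091, 233.583] pointing down, gripper open.
Joint ranges: [-2.63, 2.63], [-0.92, 2.1], [0.06, 2.66], [-1.3, 4.44], [0, 2.69], [-3.02, 3.02]. Speed limits (rad/s): [2.22, 2.22, 2.79, 3.14, 3.14, 3.14].

INTERFACE

Orientations are given as a rotation vector (axis times angle).
In Python, from plant import robot gives the robot as it stands.
- The arm moves only by the shell command python3 -m creep 'ROWS' [FORCE]. ROWS is JSON, a list of rows, each an object with "linear": the shift along the world's x, y, z in mm, a list of three; "rotation": the turn, a rotation vector about the world's x, y, z in degrees, a list of three; "claw": the opening, from 0 (shut) to 1 (fully open). In form: [{"linear": [x, y, z], "rotation": [rx, ry, rz], "claw": claw}, ...]. A call has exactly 10 rows; each row shifts and turns the pose as measured when the row begins; what a row does not reach is not made up. A row lasts 1/8 s, in which the tool goes at most 62.5 mm and 10.7 degrees, less where a joint would pass 70% of its speed; a pose out of reach is approached as far as the arm can. A call is refused whole if a number of a shift passes 62.5 or a number of a turn 10.7, either way. A call with a gripper value outside its range is refused whole. The fingers move at their own pace and stop on an object; FORCE is the grip in N (left out, the last holds). Time passes only in rows, so rows that do not move let the fingers close, or fill a call up. It gives the time, the measured TCP pose, the force and the opening at its end, in the units of the state.
- robot.state(): the state, without advancing time (a new reading comes with each control period).
- robot.snapshot(name): name is "scene" or "top" or "wrist"; returns a dict with "frame" (400x640x3 uint8, red, green, blue), "K" (3x3 intrinsics, pixels), "cam_to_world" (4x4, takes a point from camera to world coordinates); the wrist camera has in their place "T_tool_cam" (4x4, takes a point from camera to tool coordinates, whose origin is the TCP and whose axes are the tool frame's). Camera axes: x right, y down, z forward; pixel columns grow to the right and rows downward; lengths in mm; the calibration is good to about 2 mm. A picture is of the moment at which its call begins: read the wrist's pose just before it. There is no depth.
- robot.finish_job(): hands the job in, once; it reports no verdict.
Trained networks look in a picture, given as the dict that the camera call returned (one of the last four; its "shot" number tells which), for a name from the list of things; names that differ only in an ending like _2 or _b are one class to them, and where a whole thing is asked for, a point or a joint stands for the part that bears it (a point fixed in the world has none). Each returns a list of dicts, best first, with "conf" (0 to 1); they miss things now and then, are a little off and sometimes report something else, mostly with a low value. They report only what shows in the picture. A call takes as long as a camera call.
- robot.spot_in(label, picture): "extent" ([left, top, right, bottom] in pixels, round what is visible of it).
- robot.tip_of(label, picture): "at" ([column, row] in pixels: a listed point, or the origin of a listed thing).
The state is a dict: "time_s": time; "joint_positions": joint angles; "qvel": joint speeds; "joint_torque": joint torques, N m; "tcp_pos": TCP position; "orientation": TCP orientation; "force": force on the tool from outside, world axes, zero at the start; "torque": the same for the moment, N m; "gripper_width": finger opening in mm.
Only numpy, scipy, OpenCV 4.12 (cv2) and the standard library are available. Lean on these libraries where they do the work, as an engineer would, in place of code of your own. Each camera call takes 0.05 s, during which the arm holds its last target.

TASK

Two flat clear flasks hang neck-down in sprung stands over yellow trays, and in one of them the two dark steel balls have jammed side by side at the neck. Give that flask a firm tap (again if need be) on its side, near its raised tail, so that both balls roll out into the tray below it; do not knock it over as far as its stops. Do not touch those two balls and leave the other flask alone.

Things in the scene. Friction and masses are not known exactly. Their poses are not given: they have to be found in the camera images.
- jam_stand: Fixed stand of the jammed flask: grey base, post, and in front an open yellow tray. Origin on the table top below the flask's pivot; x level from the flask's tail towards its mouth and the tray, y across, z up. Tray: x = 5 to 135 mm, y = -55 to 55 mm, 40 high, floor 5 thick. The base reaches back to x = -125, 90 wide, 10 high.
- jam_tail (a point): Raised tail of the jammed flask: centre of its blue end wall's inner face, about 133 mm up. Axes turn with the flask: x along it, 35 deg downhill to the mouth, y across (level), z out of its broad upper face. Clear body 66 wide (y), 26 thick (z), from x = -3 to 105 mm, then the neck (28 wide, 25 long). Nothing lies under the flask within 45 mm of this point.
- jam_flask (a joint): Swing of the jammed flask (rad, 0 at rest) about its own z axis, at the start of the neck, 105 mm from the tail. A spring centres it (1.5 Nm/rad, about 1.4 N per 10 mm at the tail). A side push of 26 to 38 mm at the tail, either way, then let go, frees the balls; it may be repeated; under 10 mm is no tap, over 45 mm is too far; stops at 0.5 rad (52 mm).
- spare_tail (a point): The same point on the other flask, which is alike but empty, its two balls already lying in its own tray. Leave it alone. The two stands can be in either place.
- ball_a: One of the two jammed dark polished steel balls, 16 mm across; origin at its centre. At the start it is inside the jammed flask, beside the other ball, across the entrance of the neck.
- ball_b: The other jammed steel ball, the same.

How it is judged:
By the outcome, as a careful person would: the job done as asked, in the order asked, and still so for the second after the job is handed in, with the robot touching nothing.
It also fails if it takes over 32 s, if anything falls off the work surface, if the arm or the gripper's body presses on something with over 40 N, if the wrist force passes 120 N, or if a joint passes its speed limit or range.

## Working session

There is one attempt and no reset: what is moved stays moved. The work goes in short steps, Python scripts to look and compute and a shell command to move; the robot and the scene stay as the last step left them, time stands still between calls to the robot, and variables do not carry over. Pictures are saved under pics/ and viewed, and the job is handed in when it is done.

```bash
ls; mkdir -p pics; python3 - <<'E'
from plant import robot
import cv2
print(robot.state())
for n in("scene","top"):
    p=robot.snapshot(n); cv2.imwrite(f"pics/{n}0.png",p["frame"][:,:,::-1])
    print(n,p["K"],p["cam_to_world"])
    for l in("jam_tail","spare_tail","jam_stand","ball_a"):
        print(l,robot.tip_of(l,p)[:3],robot.spot_in(l,p)[:3])
E
```

```text
pics
{'time_s': 0.0, 'joint_positions': array([-1.11340174e+00,  3.53674502e-01,  1.63413738e+00,  1.21561766e-05,
        1.15519531e+00, -2.42914252e-03]), 'qvel': array([-0.00136144, -0.00024122,  0.00164197,  0.00059019, -0.00074674,
       -0.00092043]), 'joint_torque': array([ 1.41600183e-03, -5.93831849e+01, -3.34215832e+01,  6.98065432e-02,
        2.31838570e-02, -1.33222411e-04]), 'tcp_pos': array([ 277.14618152, -559.6620093 ,  232.84583063]), 'orientation': array([-2.66858678e+00,  1.65634581e+00,  1.87531839e-03]), 'force': array([-0.07768718,  0.08592401, -0.6708041 ]), 'torque': array([ 0.02175161, -0.0551813 , -0.00943359]), 'gripper_width': 92.02856354491199}
scene [[379.04217815   0.         320.2118309 ]
 [  0.         379.04217815 201.00831503]
 [  0.           0.           1.        ]] [[ 2.59261974e-01  5.19250261e-01 -8.14347834e-01  1.17874577e+03]
 [ 9.65776309e-01 -1.46109174e-01  2.14308725e-01 -1.89799876e+02]
 [-7.70382816e-03 -8.42039949e-01 -5.39360154e-01  5.08467408e+02]
 [ 0.00000000e+00  0.00000000e+00  0.00000000e+00  1.00000000e+00]]
jam_tail [{'a
[... 401 characters left out ...]
  321.18265126]
 [  0.         438.31086899 196.18706063]
 [  0.           0.           1.        ]] [[-6.18006865e-04 -9.98575667e-01  5.33503026e-02  4.72622294e+02]
 [-9.99919878e-01  1.29160524e-03  1.25923974e-02 -2.05772557e+01]
 [-1.26433692e-02 -5.33382459e-02 -9.98496458e-01  1.04237995e+03]
 [ 0.00000000e+00  0.00000000e+00  0.00000000e+00  1.00000000e+00]]
jam_tail [{'at': [212.0, 219.6], 'conf': 0.82}] [{'extent': [197.9, 165.4, 232.0, 226.8], 'conf': 0.89}]
spare_tail [{'at': [424.8, 204.0], 'conf': 0.63}] [{'extent': [398.8, 153.1, 444.4, 211.8], 'conf': 0.73}]
jam_stand [{'at': [227.1, 185.2], 'conf': 0.56}] [{'extent': [193.0, 124.4, 251.6, 234.9], 'conf': 0.88}]
ball_a [] []
```

View pics/scene0.png

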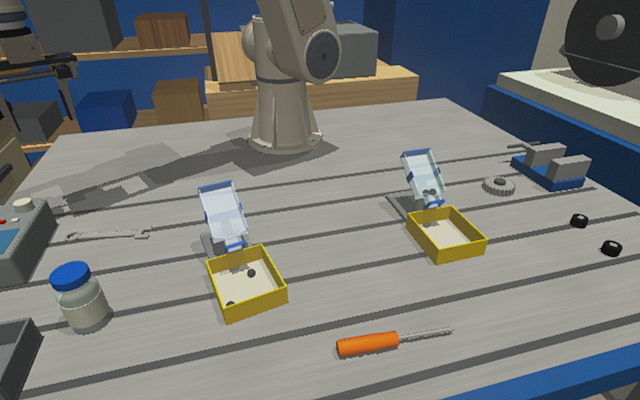

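View pics/top0.png

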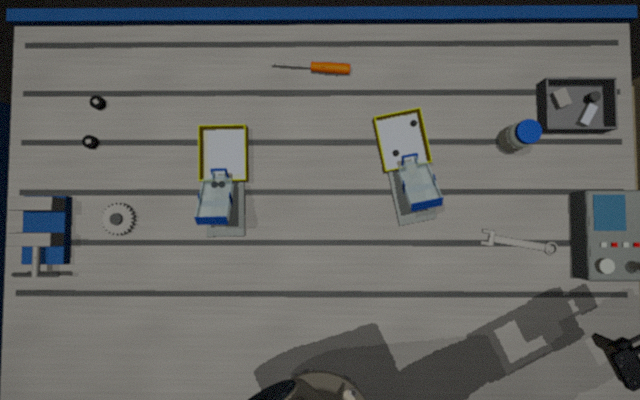

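```bash
python3 - <<'E'
import cv2
a=cv2.imread("pics/scene0.png");b=cv2.imread("pics/top0.png")
cv2.imwrite("pics/z0.png",cv2.hconcat([cv2.resize(a[130:280,180:260],(320,600),interpolation=2) ,cv2.resize(a[140:280,380:500],(480,560),interpolation=2).copy() if 0 else cv2.resize(a[130:280,380:500],(480,600),interpolation=2)]))
cv2.imwrite("pics/z1.png",cv2.hconcat([cv2.resize(b[115:245,180:265],(392,600),interpolation=2),cv2.resize(b[100:230,370:455],(392,600),interpolation=2)]))
E
```

```text
(no output)
```

View pics/z0.png

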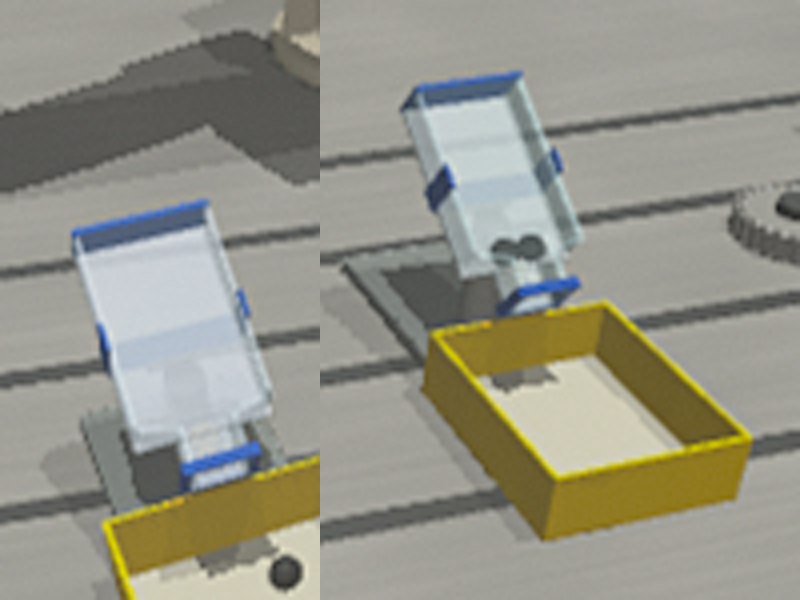

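View pics/z1.png

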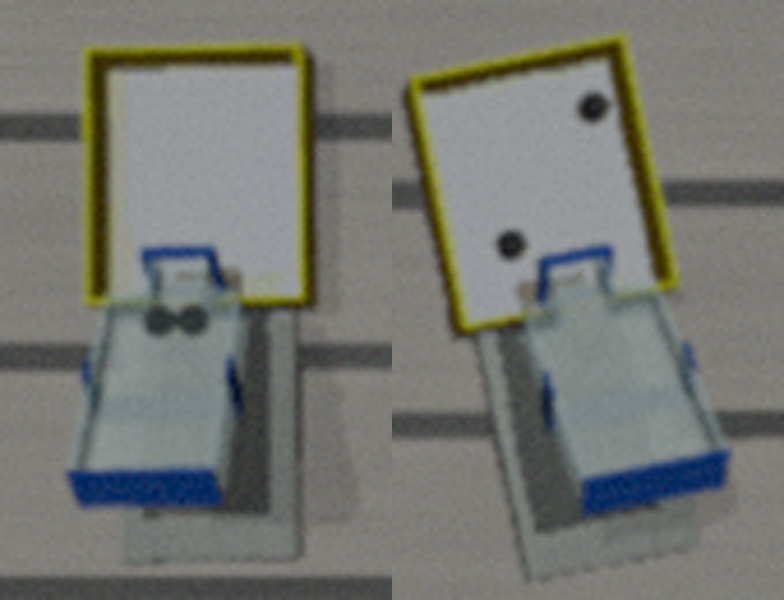

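The pictures show the dark pair at the neck of the flask on the left in the top view, near (215,184). The right flask's two balls lie in its tray at (413,123) and (395,153). Next I'll locate the jammed flask.

```bash
cat > h.py <<'E'
import numpy as np
def ray(p,uv):
    T=np.array(p["cam_to_world"]); d=T[:3,:3]@(np.linalg.inv(p["K"])@[uv[0],uv[1],1]); return T[:3,3],d/np.linalg.norm(d)
def atz(p,uv,z):
    o,d=ray(p,uv); return o+d*(z-o[2])/d[2]
def tri(rs):
    A=sum(np.eye(3)-np.outer(d,d) for o,d in rs); b=sum((np.eye(3)-np.outer(d,d))@o for o,d in rs)
    x=np.linalg.solve(A,b); return x,[np.linalg.norm(np.cross(x-o,d)) for o,d in rs]
def proj(p,X):
    T=np.linalg.inv(p["cam_to_world"]); c=p["K"]@(T[:3,:3]@X+T[:3,3]); return c[:2]/c[2]
E
python3 - <<'E'
from plant import robot
from h import *
t=robot.snapshot("top"); s=robot.snapshot("scene")
for uv in [(199.5,125.8),(245.7,125.2),(246.8,180),(199.5,180.4)]: print("rim",atz(t,uv,40).round(1))
for l in("jam_tail","spare_tail"):
    a=robot.tip_of(l,t);b=robot.tip_of(l,s); print(l,a[:2],b[:2])
    x,e=tri([ray(t,a[0]["at"]),ray(s,b[0]["at"])]);print(x.round(1),e, atz(t,a[0]["at"],133).round(1))
for l,z in(("jam_stand",0),): 
    for p in(t,s):
        a=robot.tip_of(l,p); print(l,[ (atz(p,q["at"],z).round(1),q["conf"]) for q in a[:2]])
# balls
print("balls",[atz(t,uv,80).round(1) for uv in((180+158/4.61,115+320/4.615),(180+193/4.61,115+320/4.615))])
# blue wall corners in top: bottom-edge/up-edge
for uv in((180+68/4.61,115+472/4.615),(180+221/4.61,115+472/4.615)): print("wall top",atz(t,uv,144).round(1))
E
```

```text
rim [690.  274.1  40. ]
rim [691.  166.8  40. ]
rim [563.7 163.1  40. ]
rim [563.  272.3  40. ]
jam_tail [{'at': [210.6, 219.1], 'conf': 0.87}] [{'at': [413.5, 154.4], 'conf': 0.75}]
[473.  219.8 129.2] [np.float64(2.0998478495348403), np.float64(2.0998478495349038)] [473.8 220.8 133. ]
spare_tail [{'at': [426.3, 202.2], 'conf': 0.98}] [{'at': [217.4, 186.0], 'conf': 0.81}]
[ 508.5 -223.3  136. ] [np.float64(2.626183294453692), np.float64(2.62618329445367)] [ 508.5 -226.7  133. ]
jam_stand [(array([553. , 224.7,   0. ]), 0.63)]
jam_stand [(array([562. , 216.8,   0. ]), 0.66)]
balls [array([550.6, 227.7,  80. ]), array([550.5, 210.9,  80. ])]
wall top [477.6 250.6 144. ]
wall top [477.5 182.2 144. ]
```

Height and size checks agree: the tail is at about (473, 219, 131) and the pivot at x≈558, with the flask pointing along +x. I'll push it in +y from its −y side with shut fingers, so transit comes first.

```bash
python3 -m creep '[{"linear":[16,57,0],"rotation":[0,0,-3],"claw":0},{"linear":[16,57,0],"rotation":[0,0,-3],"claw":0},{"linear":[16,57,0],"rotation":[0,0,-3],"claw":0},{"linear":[16,57,0],"rotation":[0,0,-3],"claw":0},{"linear":[16,57,0],"rotation":[0,0,-3],"claw":0},{"linear":[16,57,0],"rotation":[0,0,-3],"claw":0},{"linear":[16,57,0],"rotation":[0,0,-3],"claw":0},{"linear":[16,57,0],"rotation":[0,0,-3],"claw":0},{"linear":[16,57,0],"rotation":[0,0,-3],"claw":0},{"linear":[16,57,0],"rotation":[0,0,0],"claw":0}]' 20
python3 - <<'E'
from plant import robot
from scipy.spatial.transform import Rotation as R
s=robot.state();print(s["tcp_pos"],s["force"],s["gripper_width"]);print(R.from_rotvec(s["orientation"]).as_matrix().round(3))
E
```

```text
time_s: 2.55
tcp_pos: [439.9, 23.1, 235.6]
orientation: [-2.181, 2.259, -0.013]
force: [1.1, -1.3, -0.1]
gripper_width: 0.6
[439.88736936  23.12960659 235.55670082] [ 1.09265977 -1.30011562 -0.10832522] 0.5972988776275767
[[-0.035 -0.999  0.007]
 [-0.999  0.035 -0.004]
 [ 0.004 -0.007 -1.   ]]
```

```bash
python3 -m creep '[{"linear":[10,35,0],"rotation":[0,0,2],"claw":0},{"linear":[10,35,0],"rotation":[0,0,0],"claw":0},{"linear":[10,35,0],"rotation":[0,0,0],"claw":0},{"linear":[0,5,-30],"rotation":[0,0,0],"claw":0},{"linear":[0,0,-30],"rotation":[0,0,0],"claw":0},{"linear":[0,0,-30],"rotation":[0,0,0],"claw":0},{"linear":[0,0,-15],"rotation":[0,0,0],"claw":0},{"linear":[0,0,0],"rotation":[0,0,0],"claw":0},{"linear":[0,0,0],"rotation":[0,0,0],"claw":0},{"linear":[0,0,0],"rotation":[0,0,0],"claw":0}]'
python3 - <<'E'
from plant import robot
import cv2
s=robot.state();print(s["tcp_pos"],s["force"])
a=robot.snapshot("scene")["frame"][:,:,::-1];b=robot.snapshot("top")["frame"][:,:,::-1]
cv2.imwrite("pics/z2.png",cv2.hconcat([cv2.resize(a[100:250,360:460],(400,600),interpolation=2),cv2.resize(b[115:265,180:280],(400,600),interpolation=2)]))
E
```

```text
time_s: 3.8
tcp_pos: [473.8, 142.9, 131.6]
orientation: [-2.223, 2.205, -0.019]
force: [-0.2, -1.1, 1.2]
gripper_width: 0.5
[473.81646513 142.88127292 131.58501152] [-0.22955847 -1.07679384  1.2422653 ]
```

View pics/z2.png

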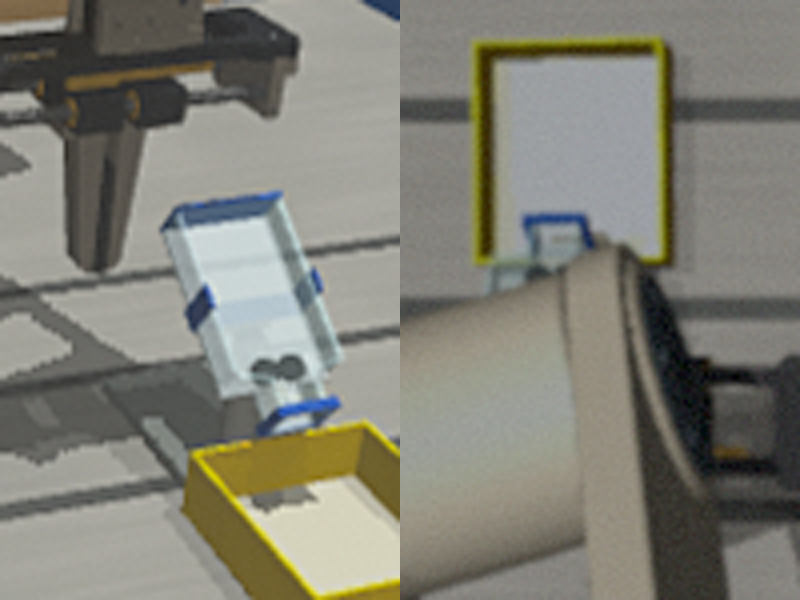

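The scene view shows the shut fingers on the −y side of the jammed flask, at tail height, with about 25 mm of gap. The balls are still jammed. Next I close the gap.

```bash
python3 -m creep '[{"linear":[-6,8,0],"rotation":[0,0,0],"claw":0},{"linear":[0,8,0],"rotation":[0,0,0],"claw":0},{"linear":[0,7,0],"rotation":[0,0,0],"claw":0},{"linear":[0,6,0],"rotation":[0,0,0],"claw":0},{"linear":[0,0,0],"rotation":[0,0,0],"claw":0},{"linear":[0,0,0],"rotation":[0,0,0],"claw":0},{"linear":[0,0,0],"rotation":[0,0,0],"claw":0},{"linear":[0,0,0],"rotation":[0,0,0],"claw":0},{"linear":[0,0,0],"rotation":[0,0,0],"claw":0},{"linear":[0,0,0],"rotation":[0,0,0],"claw":0}]'
cat > look.py <<'E'
import sys,cv2,numpy as np
from plant import robot
from h import *
s=robot.state();print(s["time_s"],s["tcp_pos"].round(1),s["force"].round(2))
p=robot.snapshot("scene");a=p["frame"][:,:,::-1]
cv2.imwrite(sys.argv[1],cv2.resize(a[130:280,350:500],(600,600),interpolation=2))
q=robot.tip_of("jam_tail",p);print([(i["at"],i["conf"],atz(p,i["at"],131).round(1)) for i in q[:2]])
E
python3 look.py pics/z3.png
```

```text
time_s: 5.15
tcp_pos: [467.6, 174.0, 132.2]
orientation: [-2.223, 2.204, -0.02]
force: [-0.4, -1.1, 0.8]
gripper_width: 0.4
5.15 [467.6 174.  132.2] [-0.4  -1.05  0.84]
[([415.0, 152.3], 0.59, array([467.3, 223.9, 131. ]))]
```

View pics/z3.png

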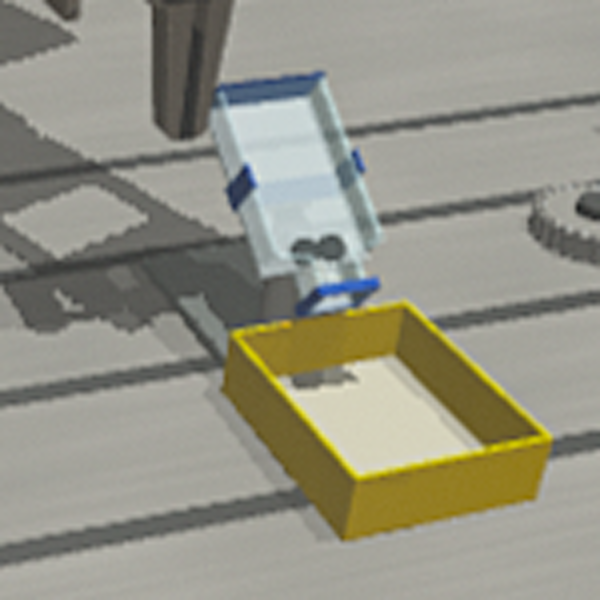

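The fingertip is beside the tail wall, with the finger edge near (205,120) in the crop, almost touching. Fy is still at its free-motion value of −1.05. I'll push 16 mm and measure.

```bash
python3 -m creep '[{"linear":[0,6,0],"rotation":[0,0,0],"claw":0},{"linear":[0,5,0],"rotation":[0,0,0],"claw":0},{"linear":[0,5,0],"rotation":[0,0,0],"claw":0},{"linear":[0,0,0],"rotation":[0,0,0],"claw":0},{"linear":[0,0,0],"rotation":[0,0,0],"claw":0},{"linear":[0,0,0],"rotation":[0,0,0],"claw":0},{"linear":[0,0,0],"rotation":[0,0,0],"claw":0},{"linear":[0,0,0],"rotation":[0,0,0],"claw":0},{"linear":[0,0,0],"rotation":[0,0,0],"claw":0},{"linear":[0,0,0],"rotation":[0,0,0],"claw":0}]'
python3 look.py pics/z4.png
```

```text
time_s: 6.5
tcp_pos: [467.2, 190.2, 132.0]
orientation: [-2.224, 2.205, -0.021]
force: [-0.0, -2.6, 0.6]
gripper_width: 0.4
6.5 [467.2 190.2 132. ] [-0.   -2.64  0.65]
[([417.9, 155.1], 0.57, array([482.5, 223.4, 131. ]))]
```

View pics/z4.png

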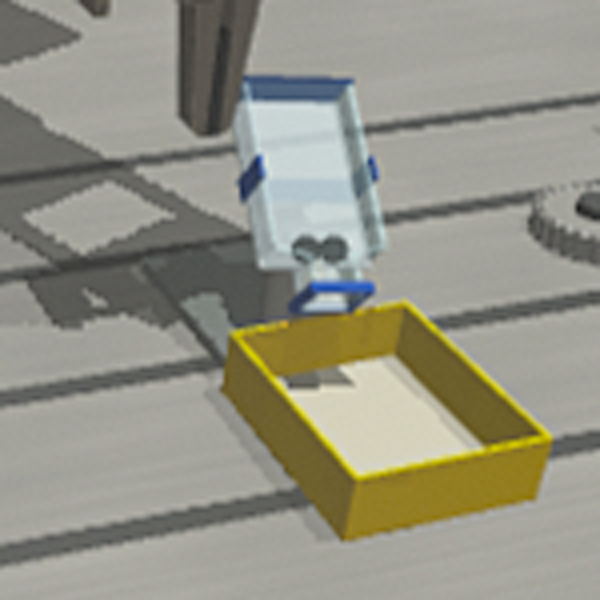

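The flask has begun to swing: the blue tail wall's left end moved from (218,88) to (247,80), about 17 mm. The force change of 1.6 N suggests 10 mm or a bit more. I'll push another 9 mm and measure again.

```bash
python3 -m creep '[{"linear":[0,5,0],"rotation":[0,0,0],"claw":0},{"linear":[0,4,0],"rotation":[0,0,0],"claw":0},{"linear":[0,0,0],"rotation":[0,0,0],"claw":0},{"linear":[0,0,0],"rotation":[0,0,0],"claw":0},{"linear":[0,0,0],"rotation":[0,0,0],"claw":0},{"linear":[0,0,0],"rotation":[0,0,0],"claw":0},{"linear":[0,0,0],"rotation":[0,0,0],"claw":0},{"linear":[0,0,0],"rotation":[0,0,0],"claw":0},{"linear":[0,0,0],"rotation":[0,0,0],"claw":0},{"linear":[0,0,0],"rotation":[0,0,0],"claw":0}]'
python3 look.py pics/z5.png
python3 - <<'E'
import cv2,numpy as np
from scipy.optimize import least_squares
from plant import robot
from h import *
p=robot.snapshot("scene")
# predicted wall-corner pixels in crop coords (x4 zoom) vs swing, tail ref fit
c,s=np.cos(np.radians(35)),np.sin(np.radians(35))
X=np.array([c,0,-s]);Y=np.array([0,1,0]);Z=np.array([s,0,c])
piv=np.array([473,219,131])+105*X
for d in (0,10,17,20,25,30,35,40):
    th=d/105
    f=lambda x,y,z: piv+(x*np.cos(th)+y*np.sin(th))*X+(-x*np.sin(th)+y*np.cos(th))*Y+z*Z
    print(d,[((proj(p,f(-108,y,13))-[350,130])*4).round(0) for y in(-33,33)])
E
```

```text
time_s: 7.85
tcp_pos: [466.7, 199.2, 131.9]
orientation: [-2.226, 2.206, -0.021]
force: [-1.2, -3.5, 1.6]
gripper_width: 0.3
7.85 [466.7 199.2 131.9] [-1.18 -3.54  1.57]
[([422.7, 153.9], 0.76, array([479.8, 236.8, 131. ]))]
0 [array([210.,  85.]), array([317.,  71.])]
10 [array([226.,  79.]), array([335.,  75.])]
17 [array([237.,  75.]), array([347.,  78.])]
20 [array([242.,  74.]), array([353.,  80.])]
25 [array([250.,  72.]), array([362.,  83.])]
30 [array([259.,  71.]), array([370.,  86.])]
35 [array([268.,  70.]), array([379.,  90.])]
40 [array([277.,  69.]), array([388.,  94.])]
```

View pics/z5.png

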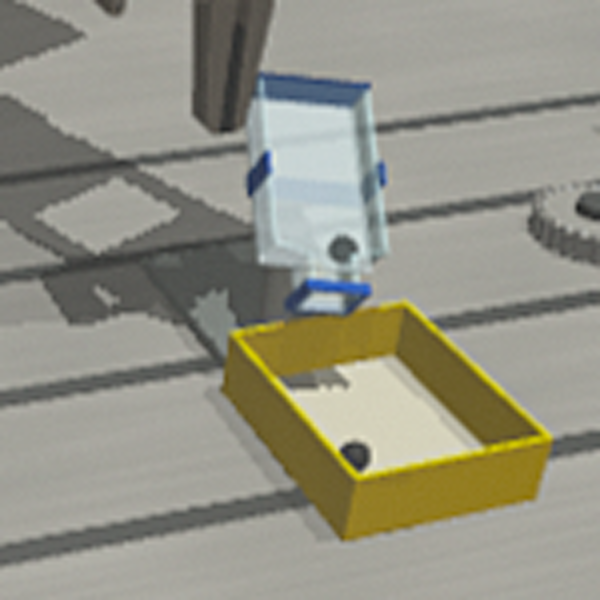

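One ball has already dropped into the tray at (355,455). The wall ends at (261,74) and (371,85) fit a tail shift of about 25 mm. I'll push 5 mm more, to about 31 mm, then let go quickly.

```bash
python3 -m creep '[{"linear":[0,5,0],"rotation":[0,0,0],"claw":0},{"linear":[0,1,0],"rotation":[0,0,0],"claw":0},{"linear":[0,0,0],"rotation":[0,0,0],"claw":0},{"linear":[0,-60,0],"rotation":[0,0,0],"claw":0},{"linear":[0,-40,0],"rotation":[0,0,0],"claw":0},{"linear":[0,0,0],"rotation":[0,0,0],"claw":0},{"linear":[0,0,0],"rotation":[0,0,0],"claw":0},{"linear":[0,0,0],"rotation":[0,0,0],"claw":0},{"linear":[0,0,0],"rotation":[0,0,0],"claw":0},{"linear":[0,0,0],"rotation":[0,0,0],"claw":0}]'
python3 look.py pics/z6.png
```

```text
time_s: 9.25
tcp_pos: [469.6, 109.0, 132.6]
orientation: [-2.224, 2.196, -0.022]
force: [-0.0, -0.5, -0.7]
gripper_width: 0.9
9.25 [469.6 109.  132.6] [-0.04 -0.46 -0.66]
[([415.1, 151.7], 0.69, array([464.5, 225.6, 131. ]))]
```

View pics/z6.png

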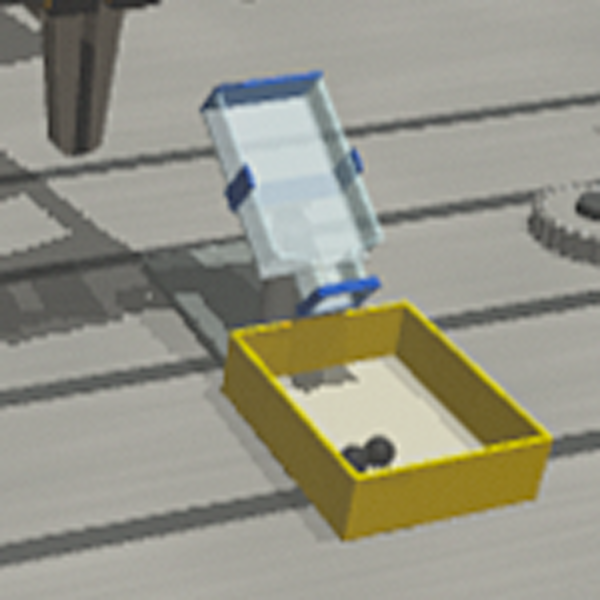

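Both balls lie in the tray, at (355,458) and (380,450), and the flask is back at rest and empty. I'll raise the arm clear, let things settle and check once more.

```bash
python3 -m creep '[{"linear":[0,-20,20],"rotation":[0,0,0],"claw":0},{"linear":[0,-10,30],"rotation":[0,0,0],"claw":0},{"linear":[0,0,30],"rotation":[0,0,0],"claw":0},{"linear":[0,0,0],"rotation":[0,0,0],"claw":0},{"linear":[0,0,0],"rotation":[0,0,0],"claw":0},{"linear":[0,0,0],"rotation":[0,0,0],"claw":0},{"linear":[0,0,0],"rotation":[0,0,0],"claw":0},{"linear":[0,0,0],"rotation":[0,0,0],"claw":0},{"linear":[0,0,0],"rotation":[0,0,0],"claw":0},{"linear":[0,0,0],"rotation":[0,0,0],"claw":0}]'
python3 - <<'E'
from plant import robot
import cv2
cv2.imwrite("pics/end.png",robot.snapshot("scene")["frame"][:,:,::-1])
E
```

```text
time_s: 10.6
tcp_pos: [467.0, 78.4, 210.8]
orientation: [-2.23, 2.198, -0.016]
force: [1.1, -0.4, 0.5]
gripper_width: 0.6
```

View pics/end.png

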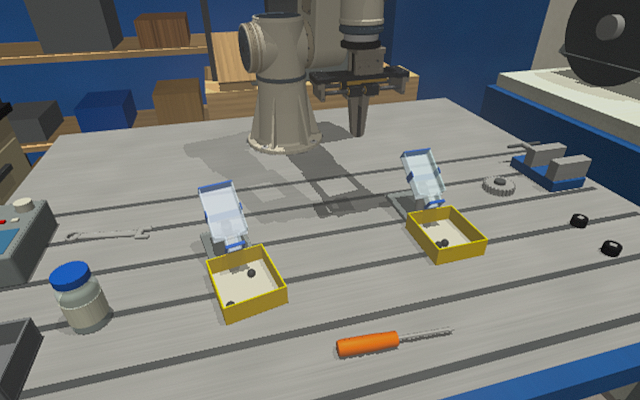

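Both balls are in the jammed flask's tray at (441,243). The flask is at rest, the spare is unchanged and the arm is clear.

```bash
python3 - <<'E'
from plant import robot
print(robot.finish_job())
E
```

```text
the job is handed in; nothing more can be done
None
```

The jam is cleared: both balls rolled out of the jammed flask into its own tray, and the job was handed in at about 10.7 s of the 32 s allowed.

- **What I did:** I pressed the flask's −y side near the tail with the shut fingers, in steps, to an estimated 31 mm, then let go quickly. The first ball dropped at about 25 mm, before the release. The second was out by the next picture, after I let go.
- **Last checks:** The final picture shows both balls in the tray, the flask empty and back at rest, the spare flask and its balls unchanged, and the arm clear of everything.
- **What disagreed:** Midway through the push the wrist force suggested about 10 mm of tail movement, while the picture showed about 17 mm. I went by the picture. The 31 mm is worked out from the last pushed picture (about 25 mm) plus the final 6 mm of movement commanded; I did not photograph the flask at full push.

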